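# Hold the cylinder barrel over the crankcase studs

## Robot

A 6-joint arm with a two-finger parallel gripper is mounted at the origin on the work surface. World frame = base frame: x ahead of the robot, y to its left, z up, the work surface at z = 0. Lengths are in m, angles in rad, forces in N, time in s.
With the tool pointing down it reaches from about 0.4 to 0.825 m from the base axis. Payload 7 kg.
Tool frame: the origin (TCP) lies at the very end of the fingers, on their centre line; the grasp point (between the pads) lies 19 mm behind it; z points along the fingers, x is the direction in which the jaws open and shut, and the axes are right-handed (so a half turn about z gives the same grasp; the last joint's range is limited). The gripper opens to 88 mm and grips with 3 to 60 N. Pads are 19 mm wide; open, the fingers measure 130 mm over their backs; the gripper's body (78 mm by 193 mm) begins 47 mm behind the grasp point.
Start: joints at [1.444, 0.359, 0.012, 0, -1.224, -0.288], TCP at [0.272, 0.618, 0.227] pointing down, gripper open.
Joint ranges: [-3.07, 3.07], [-1.43, 2.12], [-1.02, 1.25], [-3.03, 1.67], [-3.05, -0], [-3.03, 3.03]. Speed limits (rad/s): [2.39, 2.39, 3.01, 3.14, 3.14, 3.14].

## Interface

Orientations are given as [roll, pitch, yaw] about the fixed x, y, z axes, in that order (R = Rz(yaw) Ry(pitch) Rx(roll)).
In Python, from station import telemetry, grab_frame, arm, regions_of, pinpoint gives the robot as it stands. The module is installed in compiled form; this text tells all that it offers.
- The arm moves only by the shell command python3 -m inch 'ROWS' [FORCE]. ROWS is text: rows parted by semicolons, each of 7 numbers parted by spaces: the opening, from 0 (shut) to 1 (fully open), then the shift along the world's x, y, z in cm, then the turn, a rotation vector about the world's x, y, z in degrees. A call has 1 to 12 rows; each row is the pose to reach, as a shift and turn from the pose measured when the call began; what a row does not reach only later rows make up. A row lasts 1/8 s, in which the tool goes at most 62.5 mm and 10.7 degrees, less where a joint would pass 70% of its speed; a pose out of reach is approached as far as the arm can. A call with a gripper value outside its range is refused whole. The fingers move at their own pace and stop on an object; FORCE is the grip in N (left out, the last holds). Time passes only in rows, so rows that repeat a pose let the fingers close. It gives the time, the measured TCP pose, the force and the opening at its end, in the units of the state.
- telemetry.get_state(): the state, without advancing time (a new reading comes with each control period).
- grab_frame(name): name is "side" or "top" or "wrist"; returns a dict with "pixels" (420x560x3 uint8, red, green, blue), "fx", "fy", "cx", "cy" (pixels), "R" (3x3) and "t" (3): a world point X has camera coordinates R X + t. Camera axes: x right, y down, z forward; pixel columns grow to the right and rows downward; lengths in m; the calibration is good to about 2 mm. The wrist camera is an equidistant fisheye: a pixel r from the principal point sees the ray r / f radians off the axis. A picture is of the moment at which its call begins. There is no depth.
- arm.job_done(): hands the job in, once; it reports no verdict.
Trained networks look in the newest picture that a camera, given by its name, has taken for a name from the list of things; names that differ only in an ending like _2 or _b are one class to them, and where a whole thing is asked for, a point or a joint stands for the part that bears it (a point fixed in the world has none). Each returns a list of dicts, best first, with "p" (0 to 1); they miss things now and then, are a little off and sometimes report something else, mostly with a low value. They report only what shows in the picture. A call takes as long as a camera call. They do not tell look-alikes from the thing itself.
- regions_of(camera, name): "pixels" (420x560 bool, what is visible of it) and "bbox" ([left, top, right, bottom] in pixels, round what is visible of it).
- pinpoint(camera, name): "location" ([column, row] in pixels: a listed point, or the origin of a listed thing).
The state is a dict: "t": time; "q": joint angles; "qd": joint speeds; "joint_efforts": joint torques, N m; "eef_pos": TCP position; "ee_rot": TCP orientation; "force": force on the tool from outside, world axes, zero at the start; "moment": the same for the moment, N m; "width": finger opening in m.
Only numpy, scipy, OpenCV 4.12 (cv2) and the standard library are available. Lean on these libraries where they do the work, as an engineer would, in place of code of your own. Each camera call takes 0.05 s, during which the arm holds its last target. There are 200 camera calls.

## Task

Pick up the finned engine barrel by the bar of its lifting bracket, carry it over the row of parts bins, and hold it upright, centred and square above the four studs of the crankcase, long side along long side, with about 15 mm of air between the stud tips and its underside, so that I can slip the base gasket under it. Finish while still holding it there by the bar, at rest: do not lower it onto the studs or let go. The barrel must not hit the engine or the bins, the arm must not push on them either, and the other things on the bench stay where they are.

Things in the scene. Friction and masses are not known exactly. Their poses are not given: they have to be found in the camera images.
- barrel_bar (a point): Middle of the level lifting bar of the barrel's dark steel bracket: 74 mm long (x), 10 mm thick (y), 14 mm tall, on two uprights 33 mm either side of the middle, 52 mm free under it. It lies 125 mm straight above the centre of the barrel's underside, over the centre of mass. Axes: x along the bar and the barrel's longer side, z up.
- barrel_foot (a point): Centre of the underside of the barrel: a loose finned aluminium engine cylinder, a rectangular block 104 mm (x) by 84 mm (y), 66 mm high (132 mm with the bracket), with an upright 54 mm bore, 0.5 to 0.9 kg, standing on the bench on one side of the bins, either left or right. Same axes as the bar.
- engine: Fixed aluminium crankcase on a wooden plinth 150 mm (x) by 116 mm (y), on the other side of the bins from the barrel. Its flat top face, 104 (x) by 84 mm with a dark round mouth 54 mm across, is 75 mm above the bench and carries the four studs. Origin: centre of its underside, straight below the mouth; x along its longer side, z up.
- stud_tips (a point): Centre of the tips of the engine's four upright steel studs, 105 mm above the bench, straight above the mouth. The studs are 7 mm thick, stand 30 mm out of the top face at the corners of a rectangle 84 mm (x) by 64 mm (y). Axes as the engine; the barrel's x goes along this x, either way round.
- bins: The parts bins: a fixed row of three open bins end to end, 398 mm long (its x, about away from the robot), 100 mm wide (y), 85 mm high, stock inside no higher than the rims; it runs between barrel and engine. Origin: centre of its underside, z up.
- piston: Bystander: bare aluminium piston, cylinder 52 mm across, 46 mm high, standing. Origin: centre of its underside.
- liner: Bystander: plain steel tube, 72 mm across, 58 mm bore, 70 mm high, standing. Origin: centre of its underside.
- oil_filter: Bystander: black round can, 68 mm across, 74 mm high, standing. Origin: centre of its underside.
- spray_can: Bystander: spray can, 58 mm across, 150 mm high, standing. Origin: centre of its underside.
- spanner: Bystander: steel spanner 200 mm long, lying flat. Origin: on the bench side of it, under its middle.
- screwdriver: Bystander: screwdriver 200 mm long, lying flat. Origin: on the bench side of it, under its middle.
- torch: Bystander: hand torch 165 mm long, 50 mm thick at the head, lying. Origin: on the bench side of it, under its middle.
Mind the look-alikes: they are no part of the job. Leave any orange look-alike of the engine alone.

How it is judged:
By the outcome, as a careful person would: the job done as asked, in the order asked, and still so for the second after the job is handed in, while the arm keeps its last pose, push and grip.
It also fails if it takes over 48 s, if anything falls off the work surface, if the arm or the gripper's body presses on something with over 40 N, if the wrist force passes 120 N, or if a joint passes its speed limit or range.

## Working session

There is one attempt and no reset: what is moved stays moved. The work goes in short steps, Python scripts to look and compute and a shell command to move; the robot and the scene stay as the last step left them, time stands still between calls to the robot, and variables do not carry over. Pictures are saved under pics/ and viewed, about 8 in all and at most 12, crops included, and the job is handed in when it is done.

```bash
mkdir -p pics
cat > h.py <<'E'
import numpy as np, cv2
from station import telemetry, grab_frame, arm, regions_of, pinpoint
def save(f,n): cv2.imwrite('pics/'+n,cv2.cvtColor(f['pixels'],cv2.COLOR_RGB2BGR))
def ray(f,p,fish=False):
    u=np.array([(p[0]-f['cx'])/f['fx'],(p[1]-f['cy'])/f['fy']])
    if fish:
        r=np.linalg.norm(u); d=np.r_[u/r*np.sin(r),np.cos(r)] if r>1e-9 else np.array([0,0,1.])
    else: d=np.r_[u,1]
    R=np.array(f['R']);return -R.T@np.array(f['t']),R.T@d
def onz(f,p,z,fish=False):
    c,d=ray(f,p,fish);return c+d*(z-c[2])/d[2]
def proj(f,X,fish=False):
    c=np.array(f['R'])@np.array(X)+np.array(f['t'])
    if fish:
        r=np.hypot(c[0],c[1]);th=np.arctan2(r,c[2]);u=c[:2]/max(r,1e-9)*th
    else: u=c[:2]/c[2]
    return np.array([f['cx']+f['fx']*u[0],f['cy']+f['fy']*u[1]])
E
python3 - <<'E'
from h import *
s=telemetry.get_state();print(s['t'],s['eef_pos'],s['ee_rot'],s['width'])
im=[]
for c in('top','side'):
    f=grab_frame(c);save(f,c+'0.png')
    print(c,'cam at',np.round(ray(f,(280,210))[0],3))
    for n,z in(('barrel_bar',.125),('barrel_foot',0),('engine',0),('stud_tips',.105),('bins',0)):
        print(n,[(round(d['p'],2),np.round(d['location']).tolist(),np.round(onz(f,d['location'],z),3)[:2].tolist()) for d in pinpoint(c,n)[:4]])
E
```

```text
0.0 [0.27186251 0.61730202 0.22561239] [-3.14142279e+00 -1.66411293e-03 -1.98568503e+00] 0.08759813739973947
top cam at [ 0.355 -0.075  1.716]
barrel_bar [(0.77, [164.0, 233.0], [0.476, 0.263])]
barrel_foot [(0.68, [171.0, 229.0], [0.5, 0.267]), (0.59, [322.0, 241.0], [0.474, -0.224])]
engine [(0.86, [325.0, 238.0], [0.484, -0.235]), (0.68, [468.0, 278.0], [0.365, -0.703]), (0.62, [396.0, 306.0], [0.268, -0.465])]
stud_tips [(0.75, [483.0, 274.0], [0.377, -0.709]), (0.69, [328.0, 234.0], [0.49, -0.233]), (0.65, [404.0, 307.0], [0.273, -0.466])]
bins [(0.92, [250.0, 211.0], [0.567, 0.012]), (0.51, [324.0, 240.0], [0.478, -0.232])]
side cam at [-0.256 -0.823  1.263]
barrel_bar [(0.88, [205.0, 163.0], [0.498, 0.285])]
barrel_foot [(0.86, [209.0, 191.0], [0.484, 0.267])]
engine [(0.9, [402.0, 370.0], [0.372, -0.703]), (0.8, [316.0, 343.0], [0.269, -0.468]), (0.68, [276.0, 285.0], [0.339, -0.237])]
stud_tips [(0.91, [307.0, 240.0], [0.485, -0.24]), (0.81, [320.0, 327.0], [0.27, -0.475]), (0.75, [413.0, 356.0], [0.373, -0.715])]
bins [(0.82, [270.0, 212.0], [0.565, 0.008]), (0.57, [373.0, 302.0], [0.503, -0.511])]
```

View pics/top0.png

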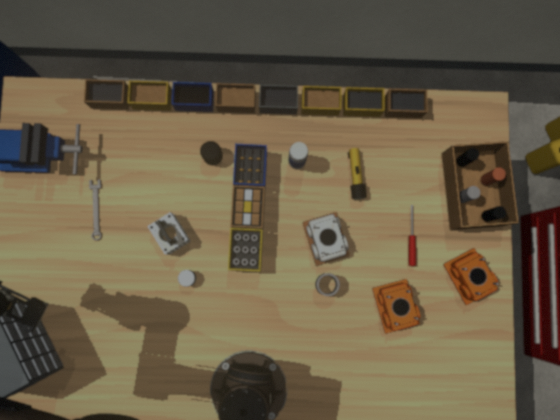

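View pics/side0.png

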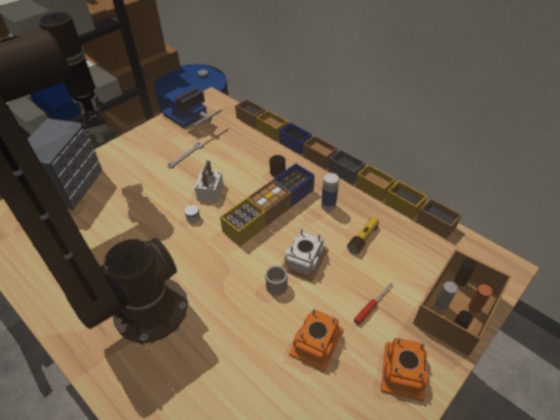

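The top view shows the barrel at (168,234). The candidates for the engine are silver at (327,238), orange at (400,306) and orange at (478,276). I choose the silver one. The bins are at about (248,208), and the piston is at (187,279), near the barrel. I'll check both in a close crop.

Run:
```python
from h import *
t=cv2.imread('pics/top0.png');s=cv2.imread('pics/side0.png')
c=lambda i,x,y:cv2.resize(i[y-30:y+30,x-40:x+40],(400,300),interpolation=cv2.INTER_CUBIC)
cv2.imwrite('pics/crop0.png',np.vstack([np.hstack([c(t,168,234),c(t,327,238)]),np.hstack([c(s,208,180),c(s,305,250)])]))
f=grab_frame('top')
for n,z in(('engine',.075),('barrel_foot',.066),('bins',.085)):
    r=regions_of('top',n)
    for d in r[:3]:
        m=d['pixels'].astype(np.uint8);ys,xs=np.nonzero(m)
        P=np.array([onz(f,(x,y),z)[:2] for x,y in zip(xs,ys)],np.float32)
        b=cv2.minAreaRect(P);print(n,round(d['p'],2),d['bbox'],[np.round(v,3) for v in b])
```

```text
engine 0.97 [442.6, 251.7, 497.3, 306.2] [array([ 0.373, -0.686]), array([0.15 , 0.132]), np.float64(28.941)]
engine 0.75 [302.6, 212.4, 347.4, 267.9] [array([ 0.478, -0.231]), array([0.143, 0.116]), np.float64(18.977)]
engine 0.71 [373.2, 281.6, 419.9, 331.4] [array([ 0.274, -0.453]), array([0.148, 0.122]), np.float64(16.503)]
barrel_foot 0.82 [149.0, 209.9, 190.6, 257.4] [array([0.48 , 0.261]), array([0.116, 0.092]), np.float64(36.508)]
bins 0.64 [229.5, 144.2, 268.9, 269.6] [array([0.568, 0.017]), array([0.104, 0.401]), np.float64(88.306)]
```

View pics/crop0.png

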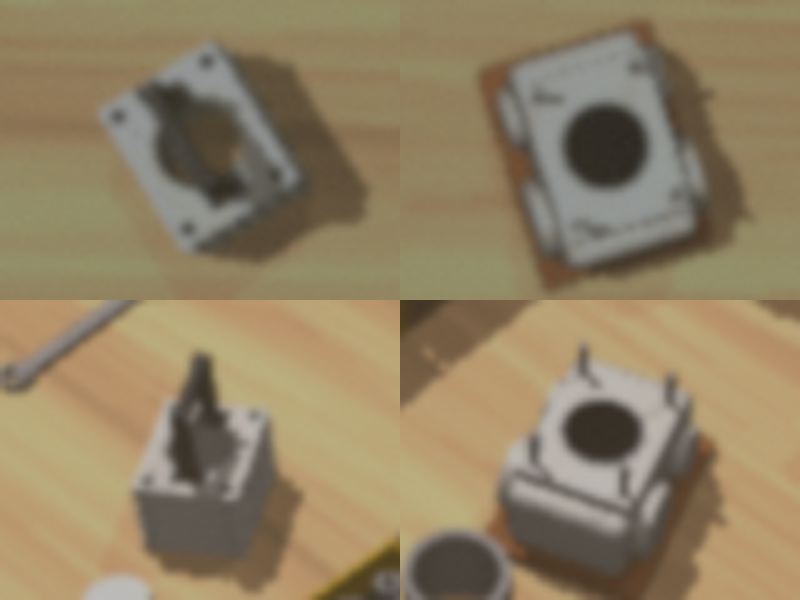

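Crops confirm both choices. The barrel has the dark bracket, with its long axis at about +34°. The silver engine has four studs, with its long axis at about 18.5°. Next I move above the bar for a closer look.

```bash
python3 -m inch '1 4 -6 0 0 0 10; 1 8 -12 0 0 0 20; 1 12 -18 0 0 0 30; 1 16 -24 0 0 0 40; 1 19 -31 0 0 0 50; 1 21.4 -35.3 0 0 0 58; 1 21.4 -35.3 0 0 0 58; 1 21.4 -35.3 0 0 0 58; 1 21.4 -35.3 0 0 0 58'
python3 - <<'E'
from h import *
f=grab_frame('wrist');save(f,'w1.png')
for n,z in(('barrel_bar',.125),('barrel_foot',0)):
    print(n,[(round(d['p'],2),np.round(d['location']).tolist(),np.round(onz(f,d['location'],z,True),3)[:2].tolist()) for d in pinpoint('wrist',n)[:3]])
print(telemetry.get_state()['q'],ray(f,(280,210),True))
E
```

```text
t: 1.92
eef_pos: [0.4861, 0.2649, 0.2267]
ee_rot: [-3.141, 0.0, -0.974]
force: [-0.7, 0.5, 0.3]
width: 0.0877
barrel_bar [(0.85, [275.0, 219.0], [0.481, 0.268])]
barrel_foot []
[ 8.54215605e-01  1.59582451e-01 -2.58320677e-01 -7.79875347e-05
 -1.15287898e+00  1.31532895e+00] (array([0.54271341, 0.30544338, 0.38537055]), array([-0.19851076, -0.13694008, -0.97048487]))
```

View pics/w1.png

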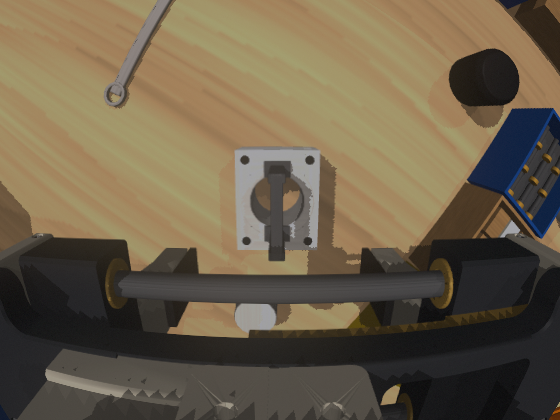

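The wrist view shows the block's top corners near (235,150), (320,150), (236,248) and (317,248). The bar runs (277,165)–(276,258), square to the jaws. I'll fit the pose from these.

Run:
```python
from h import *
f=grab_frame('wrist')
C=[onz(f,p,.066,True)[:2] for p in((235,150),(320,150),(317,248),(236,248))]
C=np.array(C);print(C.round(4),'centre',C.mean(0).round(4))
for a,b in((3,0),(2,1),(0,1),(3,2)):
    d=C[b]-C[a];print(np.linalg.norm(d).round(4),np.degrees(np.arctan2(d[1],d[0])).round(1))
d=regions_of('wrist','barrel_bar')[0];b=cv2.minAreaRect(np.array([onz(f,p,.066,True)[:2] for p in np.argwhere(d['pixels'])[:,::-1]],np.float32));print(b,d['bbox'])
A=onz(f,(277,167),.132,True);B=onz(f,(276.5,250),.132,True);print('bar',A,B,(A+B)/2,np.degrees(np.arctan2(*(A-B)[1::-1])))
# edges of bar: refine with overlay
img=cv2.cvtColor(f['pixels'],cv2.COLOR_RGB2BGR)
ctr=C.mean(0);th=np.radians(34.2)
for x,y,z in [(sx*.037,sy*.005,.132) for sx in(-1,1) for sy in(-1,1)]+[(sx*.052,sy*.042,.066) for sx in(-1,1) for sy in(-1,1)]:
    X=[ctr[0]+x*np.cos(th)-y*np.sin(th),ctr[1]+x*np.sin(th)+y*np.cos(th),z]
    cv2.circle(img,tuple(int(round(v*16)) for v in proj(f,X,True)),10,(0,0,255),-1,shift=4)
cv2.imwrite('pics/w2.png',cv2.resize(img[130:280,180:380],(800,600),interpolation=cv2.INTER_CUBIC))
```

```text
[[0.5024 0.3319]
 [0.5493 0.2629]
 [0.4649 0.2058]
 [0.4168 0.2762]] centre [0.4834 0.2692]
0.1021 33.1
0.1019 34.1
0.0835 -55.8
0.0853 -55.7
((0.48005807399749756, 0.2657616138458252), (0.12191636860370636, 0.08620290458202362), 33.31379318237305) [235.7, 143.8, 322.9, 261.7]
bar [0.51775117 0.29193041 0.132     ] [0.4605096  0.25356131 0.132     ] [0.48913038 0.27274586 0.132     ] 33.83399603469003
```

View pics/w2.png

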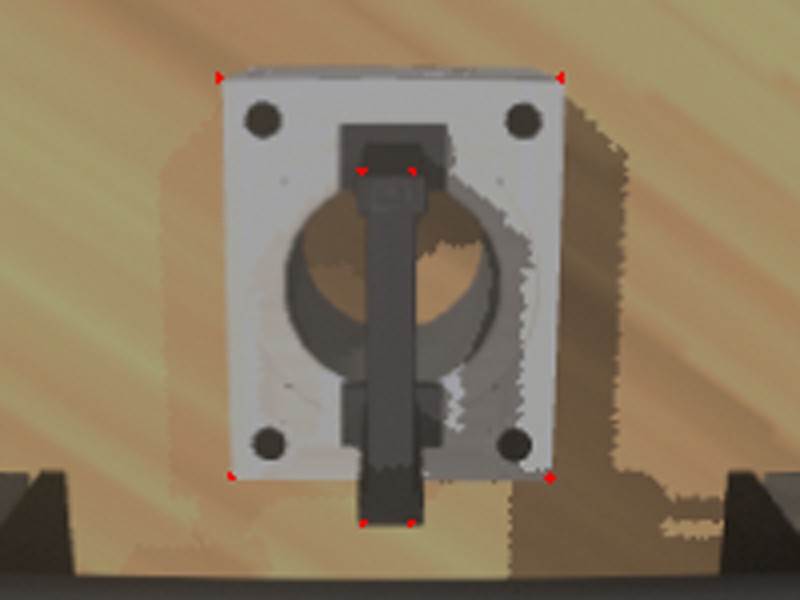

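```bash
python3 -m inch '1 -0.25 0.38 -3 0 0 0; 1 -0.25 0.38 -6 0 0 0; 1 -0.25 0.38 -9 0 0 0; 1 -0.25 0.38 -11 0 0 0; 1 -0.25 0.38 -12.1 0 0 0; 1 -0.25 0.38 -12.1 0 0 0; 1 -0.25 0.38 -12.1 0 0 0; 1 -0.25 0.38 -12.1 0 0 0'
python3 - <<'E'
from h import *
f=grab_frame('wrist');save(f,'w3.png')
E
```

```text
t: 3.18
eef_pos: [0.4835, 0.2698, 0.1064]
ee_rot: [-3.14, 0.0, -0.972]
force: [0.2, 1.0, 0.1]
width: 0.0874
```

View pics/w3.png

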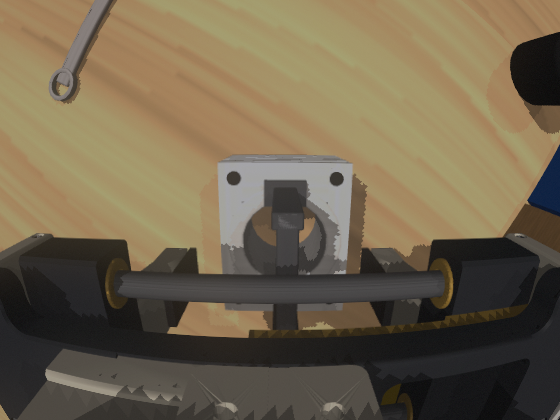

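The fingers straddle the bar. The bar centre is at column 286 and the finger centre at 279, so I shift about 2 mm, close and lift slightly.

```bash
python3 -m inch '1 0.11 -0.17 0 0 0 0; 1 0.11 -0.17 0 0 0 0; 0 0.11 -0.17 0 0 0 0; 0 0.11 -0.17 0 0 0 0; 0 0.11 -0.17 0 0 0 0; 0 0.11 -0.17 0 0 0 0; 0 0.11 -0.17 0 0 0 0; 0 0.11 -0.17 0 0 0 0; 0 0.11 -0.17 0 0 0 0; 0 0.11 -0.17 0 0 0 0' 45
python3 -m inch '0 0 0 0 0 0 0; 0 0 0 0.5 0 0 0; 0 0 0 1.5 0 0 0; 0 0 0 3 0 0 0; 0 0 0 5 0 0 0; 0 0 0 7 0 0 0;0 0 0 9 0 0 0;0 0 0 11 0 0 0;0 0 0 13 0 0 0; 0 0 0 15 0 0 0; 0 0 0 15 0 0 0; 0 0 0 15 0 0 0'
python3 - <<'E'
from h import *
f=grab_frame('wrist');save(f,'w4.png')
E
```

```text
t: 4.47
eef_pos: [0.4846, 0.268, 0.1063]
ee_rot: [-3.14, 0.0, -0.972]
force: [-0.6, -0.2, -0.4]
width: 0.0136
t: 5.98
eef_pos: [0.484, 0.2678, 0.2557]
ee_rot: [-3.141, 0.001, -0.972]
force: [-0.7, -0.2, -7.6]
width: 0.0094
```

View pics/w4.png

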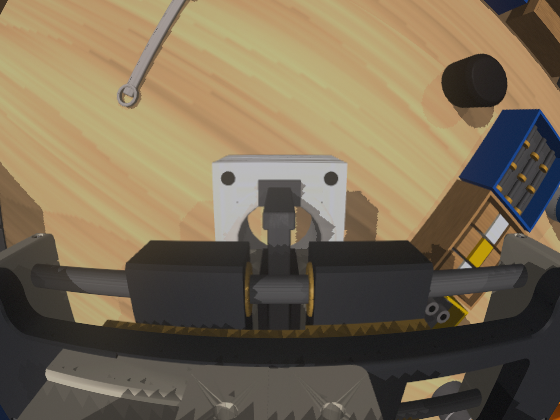

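Held; the load is about 7.5 N and the opening is 9.4 mm. I carry it over the bins, stop short of the engine, and measure the engine from there.

```bash
python3 -m inch '0 0 -2 0 0 0 -1; 0 0 -5 0 0 0 -2; 0 0 -9 0 0 0 -4; 0 0 -13 0 0 0 -6; 0 0 -17 0 0 0 -8; 0 0 -21 0 0 0 -10; 0 0 -25 0 0 0 -12; 0 0 -29 0 0 0 -14; 0 0 -32 0 0 0 -15.5; 0 0 -34 0 0 0 -15.5; 0 0 -34.5 0 0 0 -15.5; 0 0 -34.5 0 0 0 -15.5'
python3 - <<'E'
from h import *
s=telemetry.get_state();print(s['width'])
for c in('top','side','wrist'):
    f=grab_frame(c);save(f,c+'5.png')
    for n,z in(('engine',0),('stud_tips',.105)):
        print(c,n,[(round(d['p'],2),np.round(d['location']).tolist(),np.round(onz(f,d['location'],z,c=='wrist'),3)[:2].tolist()) for d in pinpoint(c,n)[:4]])
E
```

```text
t: 7.52
eef_pos: [0.4834, -0.0777, 0.2549]
ee_rot: [3.14, 0.001, -1.244]
force: [0.3, 1.7, -7.3]
width: 0.0098
0.009780366173858407
top engine [(0.86, [468.0, 277.0], [0.369, -0.702]), (0.74, [392.0, 307.0], [0.266, -0.453]), (0.68, [325.0, 240.0], [0.476, -0.234])]
top stud_tips [(0.98, [404.0, 309.0], [0.267, -0.467]), (0.92, [329.0, 231.0], [0.497, -0.237]), (0.91, [485.0, 275.0], [0.374, -0.716]), (0.59, [325.0, 286.0], [0.33, -0.227])]
side engine [(0.96, [306.0, 257.0], [0.493, -0.236]), (0.95, [314.0, 342.0], [0.267, -0.459]), (0.79, [401.0, 373.0], [0.363, -0.705]), (0.23, [272.0, 179.0], [0.704, 0.128])]
side stud_tips [(0.7, [305.0, 241.0], [0.481, -0.238]), (0.6, [318.0, 325.0], [0.271, -0.467]), (0.57, [410.0, 356.0], [0.368, -0.706])]
wrist engine [(0.93, [390.0, 222.0], [0.485, -0.236]), (0.55, [442.0, 364.0], [0.274, -0.461])]
wrist stud_tips [(0.92, [468.0, 405.0], [0.268, -0.47]), (0.7, [415.0, 252.0], [0.479, -0.232]), (0.37, [228.0, 96.0], [0.565, 0.004]), (0.17, [279.0, 283.0], [0.4, -0.103])]
```

View pics/wrist5.png

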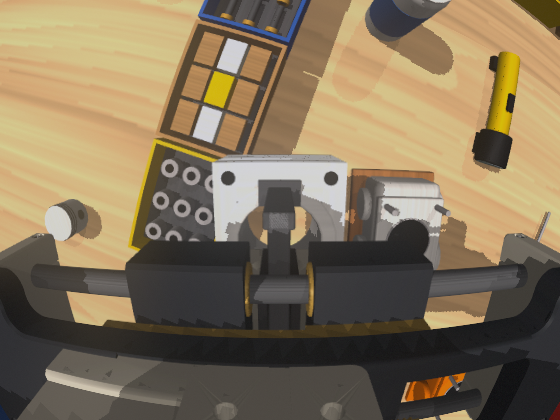

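The engine, at (400,215), is partly hidden by the right finger. I back off along the barrel's long axis so it shows clear.

```bash
python3 -m inch '0 -2 -0.5 0 0 0 0; 0 -4 -1 0 0 0 0; 0 -6 -1.2 0 0 0 0; 0 -6.5 -1.2 0 0 0 0; 0 -6.5 -1.2 0 0 0 0; 0 -6.5 -1.2 0 0 0 0'
python3 - <<'E'
from h import *
f=grab_frame('wrist');img=cv2.cvtColor(f['pixels'],cv2.COLOR_RGB2BGR)
cv2.imwrite('pics/w6.png',cv2.resize(img[100:280,325:525],(800,720),interpolation=cv2.INTER_CUBIC)[:600])
print([(round(d['p'],2),d['location']) for d in pinpoint('wrist','stud_tips')[:3]])
E
```

```text
t: 8.72
eef_pos: [0.4194, -0.089, 0.2556]
ee_rot: [-3.141, 0.0, -1.242]
force: [1.0, -0.2, -8.3]
width: 0.0096
[(0.83, [431.0, 193.9])]
```

View pics/w6.png

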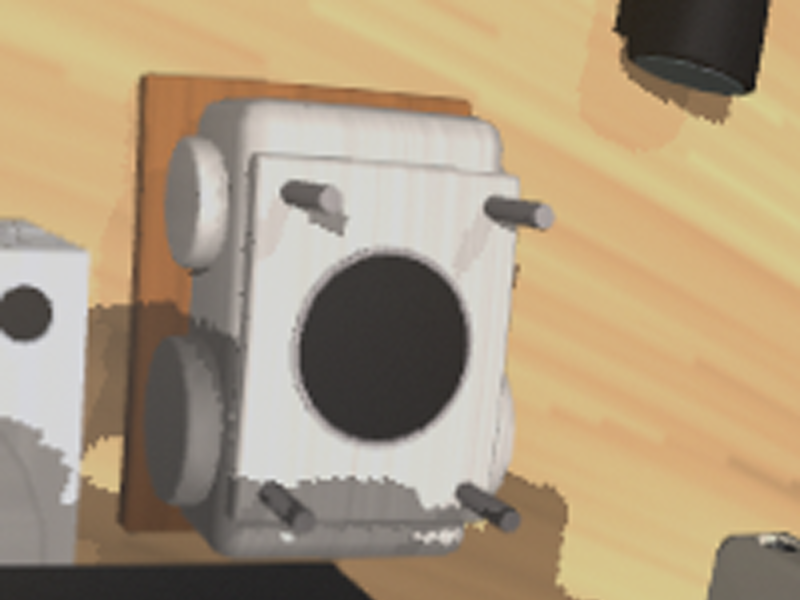

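All four studs are visible, with tips in the crop at (331,199), (543,215), (510,518) and (301,517), and the mouth at (384,345). I solve for the engine pose and check the barrel in hand with the same camera.

Run:
```python
from h import *
from scipy.optimize import least_squares as L
f=grab_frame('wrist');s=telemetry.get_state();print(s['eef_pos'],s['ee_rot'],s['t'])
u=lambda x,y:(325+(x+.5)/4-.5,100+(y+.5)/4-.5)
T=[u(*p) for p in((331,199),(543,215),(510,518),(301,517))]
P=np.array([onz(f,p,.105,True)[:2] for p in T]);print(P.round(4).tolist(),'mean',P.mean(0).round(4),'mouth',onz(f,u(384,345),.075,True).round(4))
loc=np.array([[.042,.032],[.042,-.032],[-.042,-.032],[-.042,.032]])
def res(v):
    c,n=np.cos(v[2]),np.sin(v[2]);R=np.array([[c,-n],[n,c]])
    return np.concatenate([proj(f,[*(R@l+v[:2]),.105],True)-t for l,t in zip(loc,T)])
r=L(res,[.485,-.236,.32]);print('engine',r.x[:2].round(4),np.degrees(r.x[2]).round(2),r.fun.round(1))
# top-camera mouth check
f=grab_frame('top');g=cv2.cvtColor(f['pixels'],cv2.COLOR_RGB2GRAY)[222:254,312:344]
m=(g<60).astype(np.uint8);n,l,st,ce=cv2.connectedComponentsWithStats(m)
for i in range(1,n):
    if st[i,4]>30: print('top mouth',st[i],onz(f,ce[i]+[312,222],.075).round(4))
```

```text
[ 0.41923859 -0.08901506  0.25524503] [ 3.14093182e+00  5.42953331e-04 -1.24202065e+00] 8.875
[[0.5115, -0.1901], [0.5316, -0.2502], [0.4527, -0.2767], [0.4329, -0.2152]] mean [ 0.4822 -0.2331] mouth [ 0.4824 -0.2335  0.075 ]
engine [ 0.4821 -0.2331] 18.17 [-0.2 -0.7  0.3 -0.3 -0.2  0.4  0.3  0.7]
top mouth [ 0  9  8 23 97] [ 0.4535 -0.1938  0.075 ]
top mouth [  9   8  14  15 166] [ 0.4821 -0.2351  0.075 ]
```

Run:
```python
from h import *
f=grab_frame('wrist');s=telemetry.get_state();e=np.array(s['eef_pos'])
g=cv2.cvtColor(f['pixels'],cv2.COLOR_RGB2GRAY);H=[]
for x in(228,331):
    w=g[166:191,x-13:x+13];n,l,st,ce=cv2.connectedComponentsWithStats((w<95).astype(np.uint8))
    i=min(range(1,n),key=lambda i:np.linalg.norm(ce[i]-[13,12])+(st[i,4]<20)*99);print(st[i]);H.append(ce[i]+[x-13,166])
print(np.round(H,1))
for dz in(0,.003,-.003):
    a,b=[onz(f,p,e[2]-.04+dz,True)[:2] for p in H];d=a-b
    y=np.arctan2(d[1],d[0])-np.pi/2;c=(a+b)/2-.042*np.array([np.cos(y),np.sin(y)])
    print(dz,'spacing',np.linalg.norm(d).round(4),'yaw',np.degrees(y).round(2),'centre-TCP',(c-e[:2]).round(4))
```

```text
[  6   5  14  14 142]
[  6   6  14  13 136]
[[227.4 177.6]
 [330.6 178. ]]
0 spacing 0.0641 yaw 18.62 centre-TCP [-0.0022  0.0016]
0.003 spacing 0.0631 yaw 18.62 centre-TCP [-0.0018  0.0017]
-0.003 spacing 0.0651 yaw 18.62 centre-TCP [-0.0026  0.0014]
```

The in-hand pose is confirmed: hole spacing is 64.1 mm and yaw 18.6°. The same-camera difference gives a TCP target of about (0.4843, -0.235, 0.226) and a turn of -0.45°.

```bash
python3 -m inch '0 1 -2 0 0 0 0; 0 2 -5 0 0 0 0; 0 3.5 -8 0 0 0 -0.2; 0 5 -11 0 0 0 -0.4; 0 6 -13.5 0 0 0 -0.4; 0 6.5 -14.6 0 0 0 -0.4; 0 6.5 -14.6 0 0 0 -0.4; 0 6.5 -14.6 -1 0 0 -0.4; 0 6.5 -14.6 -2 0 0 -0.4; 0 6.5 -14.6 -2.9 0 0 -0.4; 0 6.5 -14.6 -2.9 0 0 -0.4; 0 6.5 -14.6 -2.9 0 0 -0.4'
python3 - <<'E'
from h import *
s=telemetry.get_state();print(s['eef_pos'],np.degrees(s['ee_rot']),s['width'],s['qd'])
c=[]
for n,(x,y),(w,h) in(('top',(327,232),(40,60)),('side',(305,238),(40,60))):
    f=grab_frame(n)
    I=cv2.resize(cv2.cvtColor(f['pixels'],cv2.COLOR_RGB2BGR)[y-h:y+h-10,x-w:x+w],(400,550),interpolation=cv2.INTER_CUBIC);c.append(I)
    for nm,z in(('barrel_foot',.12),('stud_tips',.105),('barrel_bar',.245)): print(n,nm,[(round(d['p'],2),onz(f,d['location'],z)[:2].round(3).tolist()) for d in pinpoint(n,nm)[:3]])
cv2.imwrite('pics/c7.png',np.hstack(c))
E
```

```text
t: 10.48
eef_pos: [0.4843, -0.235, 0.2264]
ee_rot: [3.141, 0.0, -1.249]
force: [0.8, 1.4, -8.1]
width: 0.0097
[ 0.48433397 -0.23502852  0.22643699] [ 1.79967091e+02  1.25297819e-02 -7.15506010e+01] 0.00968203399150011 [-0.00292375 -0.00266075  0.00723771  0.001113    0.00010403  0.00054531]
top barrel_foot [(0.63, [0.485, -0.239])]
top stud_tips [(0.63, [0.275, -0.468]), (0.59, [0.371, -0.715])]
top barrel_bar [(0.77, [0.476, -0.237]), (0.55, [0.334, -0.214])]
side barrel_foot [(0.96, [0.482, -0.226]), (0.53, [0.265, 0.101])]
side stud_tips [(0.75, [0.276, -0.472]), (0.66, [0.377, -0.704]), (0.64, [0.471, -0.249])]
side barrel_bar [(0.97, [0.488, -0.235])]
```

View pics/c7.png

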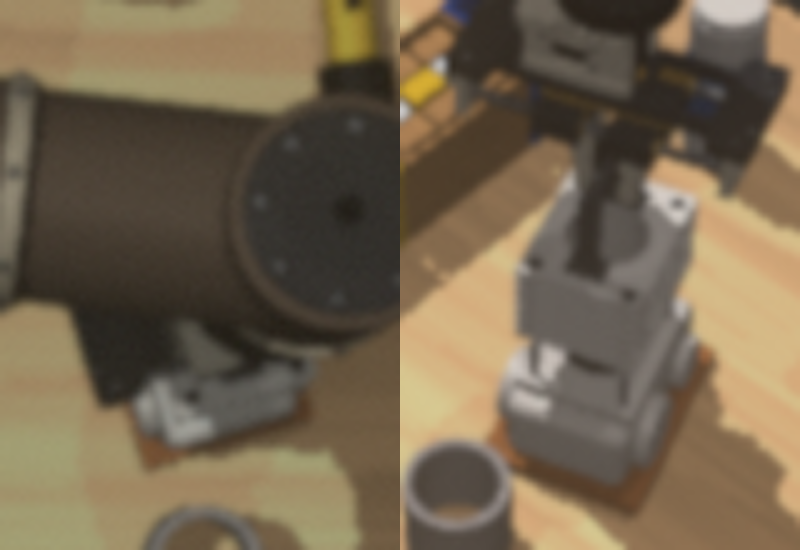

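The side view shows the barrel upright above the studs with a gap, parallel to the crankcase. As a last check I overlay the expected barrel and stud geometry.

```bash
python3 -m inch '0 0 0 0 0 0 0; 0 0 0 0 0 0 0' >/dev/null
python3 - <<'E'
from h import *
f=grab_frame('side');I=cv2.cvtColor(f['pixels'],cv2.COLOR_RGB2BGR);k=8
x0,y0=265,190
J=cv2.resize(I[y0:y0+75,x0:x0+80],None,fx=k,fy=k,interpolation=cv2.INTER_CUBIC)
def put(c,yaw,a,b,z,col):
    for sx in(-1,1):
        for sy in(-1,1):
            C,S=np.cos(yaw),np.sin(yaw);p=proj(f,[c[0]+sx*a*C-sy*b*S,c[1]+sx*a*S+sy*b*C,z])
            q=((p-[x0,y0])+.5)*k;cv2.circle(J,tuple(int(v) for v in q),3,col,-1)
y=np.radians(18.2);e=(.4828,-.2345)
put(e,y,.052,.042,.12,(0,0,255));put(e,y,.052,.042,.186,(0,0,255));put(e,y,.042,.032,.105,(0,255,0));put(e,y,.075,.058,0,(255,0,0))
cv2.imwrite('pics/o8.png',J)
s=telemetry.get_state();print(s['t'],s['eef_pos'],s['force'],np.abs(s['qd']).max())
E
```

```text
11.175 [ 0.48417081 -0.23505822  0.22629388] [-0.16016768 -0.52930729 -7.79736722] 0.0019319367677032165
```

View pics/o8.png

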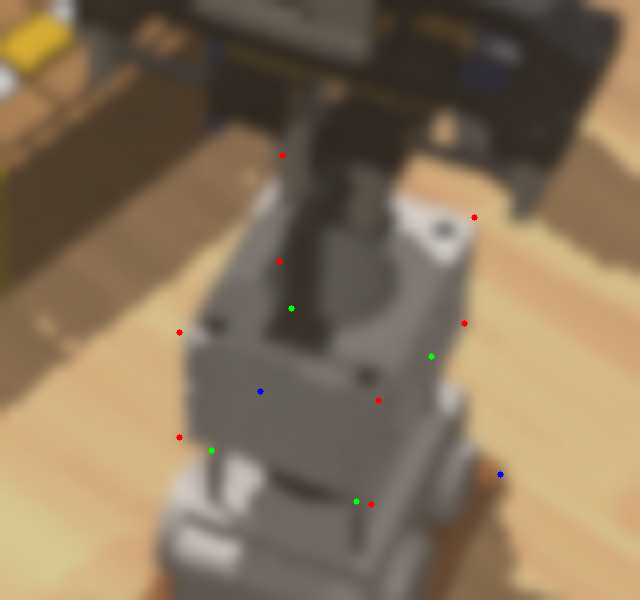

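```bash
python3 -c "
from station import arm,telemetry
print(arm.job_done());s=telemetry.get_state();print(s['t'],s['eef_pos'],s['width'])"
```

```text
the job is handed in; nothing more can be done
None
the job is handed in; nothing more can be done
```

I handed the job in at about 11.2 s of the 48 s. The arm is holding the barrel by its bar above the silver engine's studs, with a 45 N grip, at rest. I picked it up, carried it over the bins at a foot height of about 150 mm, turned it square to the studs and lowered it to hover.

**Position:** the last tool position was (0.484, -0.235, 0.226). That puts the underside about 120 mm above the bench, so about 15 mm of air over the stud tips. The tool is turned to -71.55°, which puts the barrel at about 18.2° against the engine's measured 18.2°.

**Hold:** the load reads a steady 7.8 N with no sign of contact, and the fingers are 9.7 mm apart on the 10 mm bar.

**Where the checks disagreed:**
- The wrist and top cameras placed the engine's mouth about 2 mm apart in y. I centred by comparing barrel and engine in the same wrist camera.
- A last side-view overlay matched the studs and barrel to about 1 mm.
- The network pinpoints at the end scattered by up to about 10 mm, or more where the studs were hidden. I did not use them.
- The 15 mm gap comes from the tool height and the hole spacing seen in hand. I did not measure it directly.

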